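Switch the door chime back on and test it with the bell push

TASK

Switch the door chime back on: with a fingertip, push the long toggle lever on its lid over towards the loudspeaker until it snaps across. Then test it with the round chrome doorbell push lying on the shelf: press its button right in, let it spring back, and move clear. Only touch and press: do not lift the bell push or shove it along the shelf, and leave the short toggle, the keys, the pegs, the padlock and the bead ornament as they are.

Things in the scene. Friction and masses are not known exactly. Their poses are not given: they have to be found in the camera images.
- chime: Door chime: grey cast box with aluminium lid, 112 x 172 mm (x, y), 55 mm high, screwed to the shelf by end lugs. Origin: centre of its underside, z up. Its +y axis points from the toggles to the loudspeaker: a black round grille, 72 mm diameter, 3 mm proud, centred at y = +40 mm. Both toggles stand on a black plate at y = -34 mm: the long one at x = -28 mm, the short one at x = +28 mm.
- switch (a joint): Long chrome toggle lever (chime on/off). 0 = off, leaning 0.35 rad towards the chime's -y (away from the loudspeaker); 0.70 rad = on, leaning 0.35 rad towards its +y. A spring drives it from its upright middle (0.35 rad) to the nearer end: it takes about 3.6 N at the tip (more lower down) to leave an end, less towards the middle; once past it, it snaps over by itself.
- switch_tip (a point): The rounded end of the long toggle lever, 36 mm from its pivot, which lies at (-28, -34, 63) mm in the chime's frame in a bushing 12 mm wide ending 66 mm up. The lever is a round bat 5 mm thick at the foot and 8 mm near the tip. The tip is 97 mm above the shelf at both ends of the swing, 12 mm to the pivot's -y side when off, 12 mm to its +y side when on.
- volume (a joint): The short chrome toggle (loud/soft), to be left as it is: 19 mm from pivot to tip, 6 mm thick, pivot at (28, -34, 61) mm in the chime's frame; 0 leans to the chime's -y, 0.70 rad to its +y; it may start in either position.
- volume_tip (a point): The end of the short toggle, 79 mm above the shelf.
- bell: Doorbell push: a round chrome rose lying loose on the shelf, button upwards, 72 mm in diameter, 16 mm high, its middle bezel (33 mm diameter) 19 mm high; about 0.35 kg. Origin at the centre of its underside, z up.
- bell_button (a joint): The bell push's button: 23 mm diameter, on the rose's axis, pressed straight down; 0 = out, 0.004 m = fully in. Spring: about 1.3 N to start moving, 4.5 N fully in; springs back by itself.
- bell_top (a point): Centre of the button's top face: 25.5 mm above the shelf when out, 21.5 mm when fully in.
- key1: Key with a round bow, about 57 x 24 x 3 mm, lying loose across the raised magnetic strip (top 22 mm above the shelf) at the back; leave alone. Origin on its underside, near its middle.
- key2: Key with a square bow, otherwise like key1; leave alone.
- key3: Key with a round bow, like key1; leave alone.
- ornament: Standing ornament of three red glass beads on a brass foot of 40 mm diameter, 95 mm tall; leave alone. Origin at the centre of its foot's underside.
- peg1: Grey plastic clothes peg lying on its side, 75 x 20 x 13 mm, close to the bell push; leave alone. Origin at the centre of its underside.
- peg2: The other clothes peg, like peg1, on the other side of the bell push; leave alone.
- padlock: Brass padlock lying flat, 34 x 44 x 20 mm with a steel shackle reaching to 47 mm from its origin along its +x; leave alone. Origin at the centre of the brass body's underside.
Mind the look-alikes: they are no part of the job. Leave any brown look-alike of the bell alone. Of the things that look like the chime, the larger one is meant.

How it is judged (in metres and radians):
On the way, in this order (a step that is already met when the one before it is completed fails the run):
1. the long toggle has snapped over towards the loudspeaker (value of joint switch above 0.62 rad), for 0.1 s.
2. the bell push's button is pressed right in (value of joint bell_button above 0.003 m), for 0.1 s.
At the end, for the whole second after the job is handed in: The long toggle rests at on (over 0.62 of 0.70 rad), the bell button is out (under 1 mm in), the bell push lies flat within 30 mm of its start, the short toggle is unflipped, and keys, pegs, padlock and ornament are within 20 mm of where they were, the ornament upright (value of joint switch above 0.62 rad and value of joint bell_button below 0.001 m and height (world z) of bell below 0.004 m and angle between bell's own z axis and vertical below 0.05 rad and distance of bell from where it was at the start of the episode below 0.03 m and linear speed of bell below 0.01 m/s and distance of volume_tip from where it was at the start of the episode below 0.006 m and distance of each of key1, key2, key3, ornament, padlock, peg1, peg2 from where it was at the start of the episode below 0.02 m and angle between ornament's own z axis and vertical below 0.2 rad); the robot touches nothing.
It fails at once if the bell button is pressed before the chime is switched on (value of joint bell_button above 0.002 m and value of joint switch below 0.4 rad).
It fails at once if the bell push is lifted, tipped or shoved along the shelf (over 30 mm) (height (world z) of bell above 0.008 m or angle between bell's own z axis and vertical above 0.25 rad or distance of bell from where it was at the start of the episode above 0.03 m).
It fails at once if the short toggle is flipped (distance of volume_tip from where it was at the start of the episode above 0.008 m).
It fails at once if a key, peg, the padlock or the ornament is lifted or moved over 20 mm, or the ornament is tipped (distance of any of key1, key2, key3, ornament, padlock, peg1, peg2 from where it was at the start of the episode above 0.02 m or angle between ornament's own z axis and vertical above 0.5 rad).
It fails at once if the arm or the gripper's body, not a fingertip, presses on the chime or the bell push (contact force between the arm and chime above 5 N or contact force between the arm and bell above 5 N).
It also fails if it takes over 38 s, if anything falls off the work surface, if the arm or the gripper's body presses on something with over 40 N, if the wrist force passes 120 N, or if a joint passes its speed limit or range.

ROBOT

A 6-joint arm with a two-finger parallel gripper is mounted at the origin on the work surface. World frame = base frame: x ahead of the robot, y to its left, z up, the work surface at z = 0. Lengths are in mm, angles in rad, forces in N, time in s.
With the tool pointing down it reaches from about 325 to 775 mm from the base axis. Payload 9.3 kg.
Tool frame: the origin (TCP) lies at the very end of the fingers, on their centre line; the grasp point (between the pads) lies hold_point_z behind it (hold_point_z is the distance from the TCP to the grasp point, in mm); y points along the fingers, z is the direction in which the jaws open and shut, and the axes are right-handed (so a half turn about y gives the same grasp; the last joint's range is limited). The gripper opens to 85 mm and grips with 20 to 120 N. Pads are 22 mm wide; open, the fingers measure 114 mm over their backs; the gripper's body (76 mm by 85 mm) begins 54 mm behind the grasp point. The pads swing forward as they close: fully open they stand 13 mm farther back than shut.
Start: joints at [1.062, 0.259, 0.021, 1.334, 0, 1.418], TCP at [191.588, 515.549, 210.879] pointing down, gripper open.
Joint ranges: [-3.04, 3.04], [-0.91, 1.82], [-1.04, 1.36], [-1.92, 1.95], [-1.52, 1.45], [-3.14, 3.14]. Speed limits (rad/s): [2.22, 2.22, 2.79, 3.14, 3.14, 3.14].

INTERFACE

Orientations are given as a unit quaternion [w, x, y, z].
In Python, from rig import read_state, camera, camera_model, hand_in, hold_point_z gives the robot as it stands.
- The arm moves only by the shell command python3 -m crank 'ROWS' [OPENING] [FORCE]. ROWS is JSON, a list of rows, each a list of 2 entries, a list of its own where there are three numbers: the shift along the tool's x, y, z in mm, then the turn, a rotation vector about the tool's x, y, z in degrees. A call has 1 to 10 rows; each row is the pose to reach, as a shift and turn from the pose commanded when the call began, along the tool's axes at that moment; what a row does not reach only later rows make up. A row lasts 1/8 s, in which the tool goes at most 62.5 mm and 10.7 degrees, less where a joint would pass 70% of its speed; a pose out of reach is approached as far as the arm can. A call with a gripper value outside its range is refused whole. OPENING is the opening in per cent of the stroke, from 0 (shut) to 100 (fully open), set as the call begins (- or left out, the last holds). The fingers move at their own pace and stop on an object; FORCE is the grip in N (left out, the last holds). Time passes only in rows, so rows that repeat a pose let the fingers close. It gives the time, the measured TCP pose, the force and the opening at its end, in the units of the state.
- read_state(): the state, without advancing time (a new reading comes with each control period).
- camera(name): name is "scene" or "top"; returns the picture (420x560x3 uint8, red, green, blue); there is no depth.
- camera_model(name): a dict with "fovy" (degrees; the focal length in pixels is half the picture's height over the tangent of half this angle, whatever the lens; pixels are square), "cx", "cy" (the principal point, pixels), "D" ([k1, k2, p1, p2, k3] as OpenCV has them; the pictures are not rectified), "R" (3x3) and "t" (3): a world point X has camera coordinates R X + t. Camera axes: x right, y down, z forward; pixel columns grow to the right and rows downward; lengths in mm; the calibration is good to about 2 mm. A picture is of the moment at which its call begins. camera_model takes no time and is no camera call.
- hand_in(): hands the job in, once; it reports no verdict.
The state is a dict: "time_s": time; "joint_positions": joint angles; "joint_vel": joint speeds; "tau": joint torques, N m; "tool_pos": TCP position; "tool_rot": TCP orientation; "force": force on the tool from outside, world axes, zero at the start; "ft_torque": the same for the moment, N m; "grip_width": opening from 0.0 (shut) to 1.0 (fully open).
Only numpy, scipy, OpenCV 4.12 (cv2) and the standard library are available. Lean on these libraries where they do the work, as an engineer would, in place of code of your own. Each camera call takes 0.05 s, during which the arm holds its last target.

## Working session

There is one attempt and no reset: what is moved stays moved. The work goes in short steps, Python scripts to look and compute and a shell command to move; the robot and the scene stay as the last step left them, time stands still between calls to the robot, and variables do not carry over. Pictures are saved under pics/ and viewed, and the job is handed in when it is done.

```bash
mkdir -p pics; ls; python3 - <<'E'
from rig import *
import cv2,rig
s=read_state();print(s)
print(hold_point_z)
for n in("scene","top"):
    im=camera(n);cv2.imwrite(f"pics/{n}0.png",im[:,:,::-1]);print(n,camera_model(n))
E
```

```text
pics
{'time_s': 0.0, 'joint_positions': array([1.06239175e+00, 2.59177119e-01, 2.07622207e-02, 1.33366737e+00,
       3.12170313e-05, 1.41821627e+00]), 'joint_vel': array([-0.00019857,  0.00017708, -0.00059538,  0.0010845 , -0.00060723,
       -0.00112641]), 'tau': array([ 3.35579163e-03, -5.55640090e+01,  3.44530821e+01,  1.36005887e-02,
       -5.57836734e-05, -6.07570041e-05]), 'tool_pos': array([191.44017445, 515.29419746, 210.27453919]), 'tool_rot': array([-0.69551872,  0.69637164, -0.1252983 ,  0.12498235]), 'force': array([-0.0452374 ,  0.07547886,  0.28873771]), 'ft_torque': array([0.01931254, 0.05346062, 0.05533003]), 'grip_width': 0.9984479710556506}
18.700000000000003
scene {'fovy': 46.359372871651644, 'cx': 269.580660934007, 'cy': 204.8632761327396, 'D': array([0.00790443, 0.        , 0.        , 0.        , 0.        ]), 'R': array([[ 0.19917041,  0.9799524 ,  0.00494353],
       [ 0.75888317, -0.15104356, -0.63346838],
       [-0.62002217,  0.12991972, -0.77375279]]), 't': array([-103.49310794, -354.91433169, 1421.63944259])}
top {'fovy': 44.05916351384225, 'cx': 278.44854373589214, 'cy': 206.9513034800511, 'D': array([-0.00705051,  0.        ,  0.        ,  0.        ,  0.        ]), 'R': array([[-0.09573541, -0.99540297, -0.00276735],
       [-0.97123558,  0.09401927, -0.21877347],
       [ 0.21802795, -0.01825662, -0.97577175]]), 't': array([  46.87354804,  536.09162726, 1107.91345659])}
```

View pics/scene0.png

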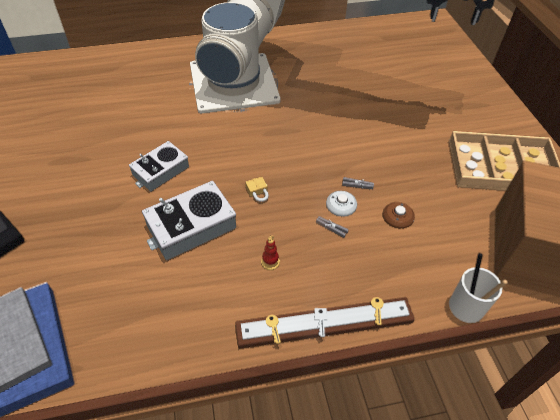

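View pics/top0.png

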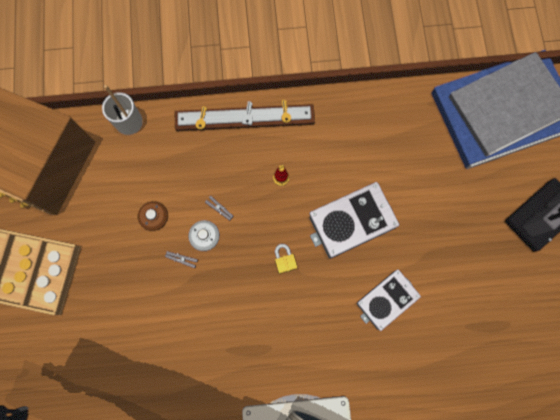

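The chime candidates are large (top 355,220) and small (389,300). The bell candidates are chrome (203,235) and brown (152,215). I choose the large chime and the chrome bell, and will check both in close crops.

```bash
python3 - <<'E'
import cv2,numpy as np
t=cv2.imread("pics/top0.png");s=cv2.imread("pics/scene0.png")
f=lambda im,x,y,w,h:cv2.resize(im[y:y+h,x:x+w],(400,300),interpolation=cv2.INTER_CUBIC)
a=np.vstack([np.hstack([f(t,304,178,100,75),f(s,140,180,100,75)]),np.hstack([f(t,155,190,100,75),f(s,310,165,100,75)])])
cv2.imwrite("pics/crop0.png",a)
E
```

```text
(no output)
```

View pics/crop0.png

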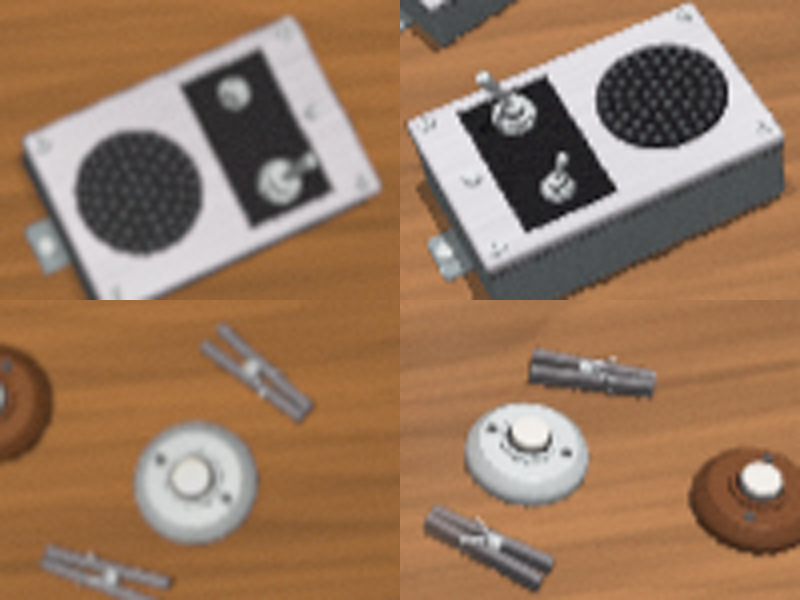

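```bash
cat > h.py <<'E'
import numpy as np,cv2
from rig import *
def K(n):
    m=camera_model(n);f=210/np.tan(np.radians(m["fovy"]/2));return m,np.array([[f,0,m["cx"]],[0,f,m["cy"]],[0,0,1]])
def proj(n,X):
    m,k=K(n);return cv2.projectPoints(np.array(X,float).reshape(-1,3),cv2.Rodrigues(m["R"])[0],m["t"],k,m["D"])[0].reshape(-1,2)
def ray(n,px,z):
    m,k=K(n);u=cv2.undistortPoints(np.array([[px]],float),k,m["D"]).ravel()
    d=m["R"].T@np.array([u[0],u[1],1]);c=-m["R"].T@m["t"];return c+d*(z-c[2])/d[2]
def chime(p,L):
    c,s=np.cos(p[2]),np.sin(p[2]);L=np.array(L,float).reshape(-1,3)
    return np.c_[p[0]+c*L[:,0]-s*L[:,1],p[1]+s*L[:,0]+c*L[:,1],L[:,2]]
E
python3 - <<'E'
from h import *
from scipy.optimize import least_squares
L=[(56,86,55),(56,-86,55),(-56,-86,55),(-56,86,55),(0,40,58)]
T=np.array([(310.2,213.5),(377,182.2),(399.2,225),(330,256),(338.7,226)])
S=np.array([(235.5,215),(162,247),(142.5,210.5),(212.5,180.7),(205.5,203.8)])
for use in("ts","t","s"):
    def f(p):
        r=[]
        if "t" in use:r.append(proj("top",chime(p,L))-T)
        if "s" in use:r.append(proj("scene",chime(p,L))-S)
        return np.vstack(r).ravel()
    r=least_squares(f,[500,-120,0.3],x_scale=[100,100,1]);print(use,r.x,np.round(r.fun,1))
    p=r.x
    for v in [(-28,-46,97),(-28,-34,63),(-28,-34,66)]: 
        print(chime(p,[v]).round(1),proj("top",chime(p,[v])).round(1),proj("scene",chime(p,[v])).round(1))
for z,n,px in((25.5,"top",(155+190/4,190+177/4)),(25.5,"scene",(310+130/4,165+130/4)),(8,"top",(155+196/4,190+182/4)),(8,"scene",(310+127/4,165+155/4))):print("bell",n,ray(n,px,z))
for n,px in((("top",(281,175))),("top",(285,262)),("top",(283,248)),("top",(210,201)),("top",(231,217)),("top",(166,255)),("top",(197,264))):print(px,ray(n,px,10))
E
```

```text
ts [ 4.97259827e+02 -1.72068888e+02  3.32241835e-01] [-1.2 -2.1  0.2 -1.4  0.6 -0.3  0.7  0.5 -0.3 -0.9  1.1 -2.  -0.7 -0.2
 -1.5 -1.1  0.7 -1.3  0.  -0.8]
[[ 485.8 -224.7   97. ]] [[381.8 217.1]] [[160.3 198.2]]
[[ 481.9 -213.3   63. ]] [[374.1 222.3]] [[168.2 206.3]]
[[ 481.9 -213.3   66. ]] [[374.3 222.1]] [[168.  205.4]]
t [ 4.95417364e+02 -1.71829029e+02  3.32886639e-01] [-1.2 -1.2  0.1 -0.6  0.6  0.5  0.7  1.3 -0.3 -0.1]
[[ 484.  -224.5   97. ]] [[381.8 217.9]] [[160.3 197.5]]
[[ 480.1 -213.1   63. ]] [[374.1 223.1]] [[168.2 205.6]]
[[ 480.1 -213.1   66. ]] [[374.3 222.9]] [[168.  204.8]]
s [ 4.99935194e+02 -1.72178869e+02  3.30551172e-01] [ 1.3 -0.9 -0.7  0.8 -1.5 -0.2  0.9 -0.4  0.1  0.2]
[[ 488.4 -224.8   97. ]] [[381.7 215.9]] [[160.3 199.2]]
[[ 484.5 -213.4   63. ]] [[373.9 221.2]] [[168.2 207.2]]
[[ 484.5 -213.4   66. ]] [[374.2 220.9]] [[168.  206.4]]
bell top [498.67091724 173.82510909  25.5       ]
bell scene [501.27635024 172.51428994  25.5       ]
bell top [498.60707071 172.88920023   8.        ]
bell scene [505.17445796 171.72858474   8.        ]
(281, 175) [626.13829601 -19.25796012  10.        ]
(285, 262) [418.97900841  -8.32212661  10.        ]
(283, 248) [451.58611771  -6.9142412   10.        ]
(210, 201) [578.97617341 153.25288071  10.        ]
(231, 217) [535.8848174  106.94177672  10.        ]
(166, 255) [461.29161845 262.67701522  10.        ]
(197, 264) [433.76264811 192.88218929  10.        ]
```

```bash
cat >> h.py <<'E'
from scipy.spatial.transform import Rotation as Ro
# where: commanded pose estimate = measured
def plan(target,zdir=None):
    s=read_state();q=s["tool_rot"];R=Ro.from_quat([q[1],q[2],q[3],q[0]]).as_matrix()
    d=R.T@(np.array(target)-s["tool_pos"]);print("t",s["time_s"],"pos",s["tool_pos"].round(1),"F",s["force"].round(1),"shift",d.round(1))
    print("R",R.round(3).tolist(),"J",s["joint_positions"].round(2))
    if zdir is not None:
        z=np.array([np.cos(zdir),np.sin(zdir),0])
        for sg in(1,-1):
            y=np.array([0,0,-1.]);G=np.c_[np.cross(y,sg*z),y,sg*z]
            print("turn",sg,np.degrees(Ro.from_matrix(R.T@G).as_rotvec()).round(1))
E
python3 - <<'E'
from h import *
p=[497.3,-172,.332]
t=chime(p,[(-28,-75,150)])[0];print(t)
plan(t,p[2]+np.pi/2);plan(t,p[2])
E
```

```text
[ 495.27409854 -252.03059242  150.        ]
t 0.1 pos [191.5 515.3 210.4] F [ 0.5 -0.4 -0.5] shift [ 552.1   61.  -613.4]
R [[0.937, -0.001, 0.348], [-0.348, -0.001, 0.937], [-0.0, -1.0, -0.001]] J [ 1.06  0.26  0.02  1.33 -0.    1.42]
turn 1 [  0.1 -39.4  -0. ]
turn -1 [0.000e+00 1.406e+02 1.000e-01]
t 0.1 pos [191.5 515.3 210.4] F [ 0.5 -0.4 -0.5] shift [ 552.1   61.  -613.4]
R [[0.937, -0.001, 0.348], [-0.348, -0.001, 0.937], [-0.0, -1.0, -0.001]] J [ 1.06  0.26  0.02  1.33 -0.    1.42]
turn 1 [ 0.1 50.6  0. ]
turn -1 [ 0.000e+00 -1.294e+02 -1.000e-01]
```

```bash
python3 -m crank '[[[40,0,-44],[0,-4,0]],[[80,0,-88],[0,-8,0]],[[120,0,-132],[0,-12,0]],[[160,0,-176],[0,-16,0]],[[200,0,-220],[0,-20,0]],[[240,0,-264],[0,-24,0]],[[280,0,-308],[0,-28,0]],[[320,0,-352],[0,-32,0]],[[360,0,-396],[0,-36,0]],[[400,0,-444],[0,-39.4,0]]]' 0 40
python3 - <<'E'
from h import *
p=[497.3,-172,.332]
plan(chime(p,[(-28,-75,150)])[0],p[2]+np.pi/2)
E
```

```text
time_s: 1.35
tool_pos: [412.1, -42.0, 210.9]
tool_rot: [0.697, -0.697, -0.118, 0.117]
force: [1.4, 0.9, 0.1]
grip_width: 0.004
t 1.35 pos [412.1 -42.  210.9] F [1.4 0.9 0.1] shift [   9.7   60.9 -225.7]
R [[0.945, 0.0, -0.328], [0.328, 0.0, 0.945], [0.0, -1.0, -0.0]] J [-0.3   0.03 -0.26  1.28  0.   -0.64]
turn 1 [0.  0.1 0. ]
turn -1 [   0.  -179.9   -0. ]
```

```bash
python3 -m crank '[[[2,0,-50],[0,0,0]],[[5,0,-105],[0,0,0]],[[8,10,-165],[0,0,0]],[[10,25,-226],[0,0,0]],[[10,40,-226],[0,0,0]],[[10,40,-226],[0,0,0]]]'
python3 - <<'E'
from h import *
p=[497.3,-172,.332]
plan(chime(p,[(-28,-75,83)])[0],p[2]+np.pi/2)
for n in("top","scene"):
    im=camera(n)[:,:,::-1];u=proj(n,chime(p,[(-28,-50,90)]))[0].astype(int)
    c=im[u[1]-60:u[1]+60,u[0]-80:u[0]+80];cv2.imwrite(f"pics/{n}1.png",cv2.resize(c,(640,480),interpolation=cv2.INTER_CUBIC));print(n,u)
E
```

```text
time_s: 2.1
tool_pos: [494.0, -249.8, 169.2]
tool_rot: [0.698, -0.696, -0.116, 0.117]
force: [0.6, 0.4, 0.8]
grip_width: 0.003
t 2.1 pos [ 494.  -249.8  169.2] F [0.6 0.4 0.8] shift [ 0.7 86.2 -2.8]
R [[0.946, -0.003, -0.325], [0.325, 0.002, 0.946], [-0.002, -1.0, 0.003]] J [-0.62  0.28 -0.05  1.24  0.   -0.95]
turn 1 [-0.2 -0.  -0.1]
turn -1 [  0.2 180.   -0.3]
top [382 216]
scene [159 201]
```

View pics/scene1.png

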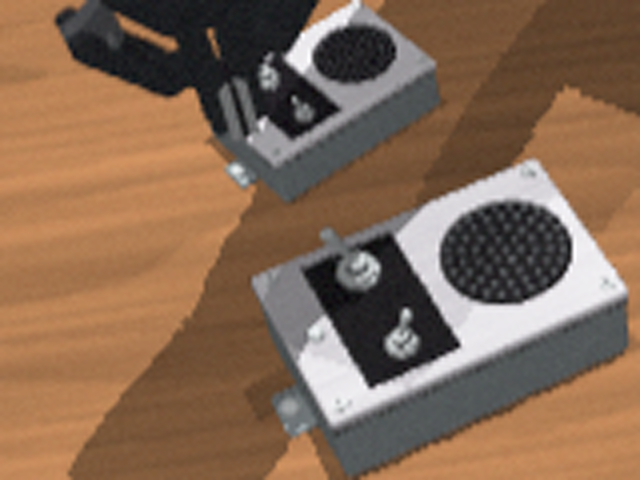

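View pics/top1.png

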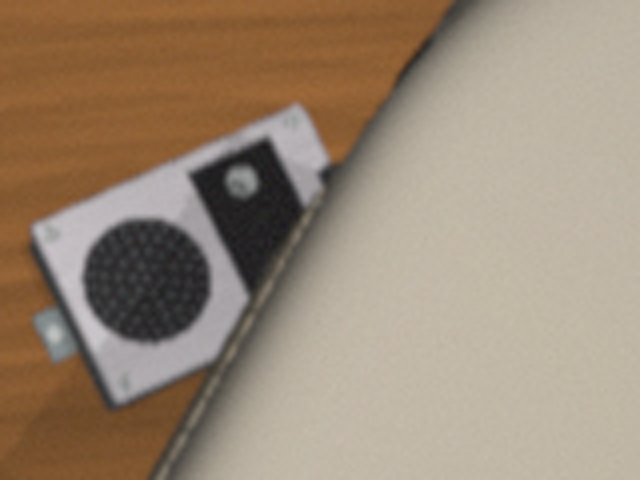

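The fingertips are shut behind the lever on its -y side: scene crop (240,130), with the lever tip at (328,235) still leaning off. I'll descend and then push.

```bash
python3 -m crank '[[[1,30,-3],[0,0,0]],[[1,60,-3],[0,0,0]],[[1,84,-3],[0,0,0]],[[1,84,-3],[0,0,0]],[[1,84,-3],[0,0,0]]]'
python3 - <<'E'
from h import *
p=[497.3,-172,.332]
plan(chime(p,[(-28,-75,83)])[0],p[2]+np.pi/2)
im=camera("scene")[:,:,::-1];u=np.array([159,201])
c=im[u[1]-45:u[1]+45,u[0]-60:u[0]+60];cv2.imwrite("pics/scene2.png",cv2.resize(c,(640,480),interpolation=cv2.INTER_CUBIC))
E
```

```text
time_s: 2.82
tool_pos: [497.5, -252.7, 88.6]
tool_rot: [-0.697, 0.698, 0.118, -0.117]
force: [-0.4, -0.4, 0.7]
grip_width: -0.003
t 2.825 pos [ 497.5 -252.7   88.6] F [-0.4 -0.4  0.7] shift [-1.9  5.6  1.3]
R [[0.945, 0.002, -0.327], [0.327, -0.001, 0.945], [0.001, -1.0, -0.002]] J [-0.62  0.33 -0.19  1.04  0.   -0.95]
turn 1 [0.1 0.  0.1]
turn -1 [ 1.0e-01 -1.8e+02 -2.0e-01]
```

View pics/scene2.png

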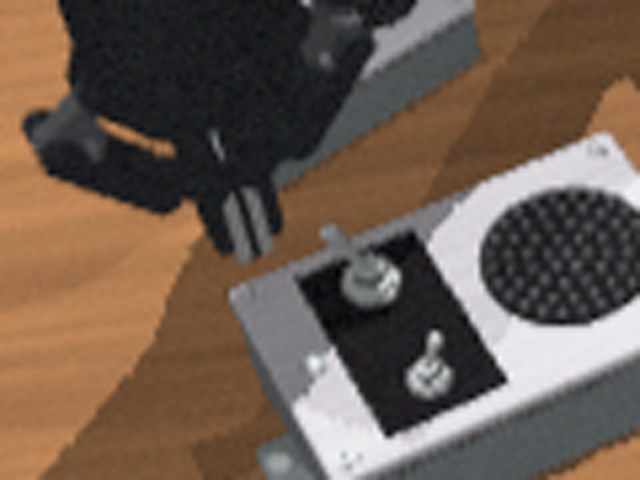

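```bash
python3 -m crank '[[[-1,5,0],[0,0,0]],[[-1,5,6],[0,0,0]],[[-1,5,10],[0,0,0]],[[-1,5,14],[0,0,0]],[[-1,5,14],[0,0,0]]]'
python3 -m crank '[[[0,0,3],[0,0,0]],[[0,0,6],[0,0,0]],[[0,0,6],[0,0,0]]]'
```

```text
time_s: 3.5
tool_pos: [491.3, -239.7, 82.0]
tool_rot: [-0.697, 0.697, 0.117, -0.117]
force: [-0.2, 0.1, -0.5]
grip_width: -0.002
time_s: 3.88
tool_pos: [489.3, -234.1, 81.9]
tool_rot: [0.697, -0.697, -0.117, 0.117]
force: [0.4, -0.1, 0.4]
grip_width: -0.003
```

```bash
python3 -m crank '[[[0,0,2],[0,0,0]],[[0,0,4],[0,0,0]],[[0,0,4],[0,0,0]]]'
python3 -m crank '[[[0,0,2],[0,0,0]],[[0,0,4],[0,0,0]],[[0,0,4],[0,0,0]]]'
python3 - <<'E'
from h import *
im=camera("scene")[:,:,::-1];u=np.array([159,201])
c=im[u[1]-45:u[1]+45,u[0]-60:u[0]+60];cv2.imwrite("pics/scene3.png",cv2.resize(c,(640,480),interpolation=cv2.INTER_CUBIC))
E
```

```text
time_s: 4.25
tool_pos: [488.1, -230.4, 81.9]
tool_rot: [-0.697, 0.697, 0.117, -0.117]
force: [-0.1, 0.3, 0.1]
grip_width: 0.001
time_s: 4.62
tool_pos: [486.8, -226.6, 81.9]
tool_rot: [0.697, -0.697, -0.117, 0.117]
force: [-0.3, -0.4, 0.1]
grip_width: 0.003
```

View pics/scene3.png

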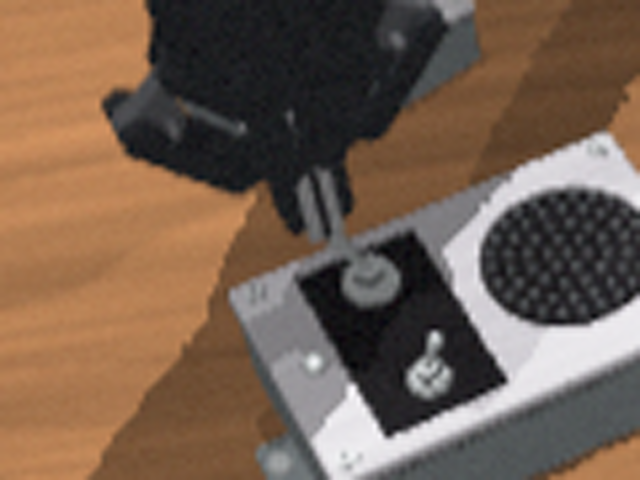

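```bash
python3 - <<'E'
from h import *
s=read_state();q=s["tool_rot"];R=Ro.from_quat([q[1],q[2],q[3],q[0]]).as_matrix()
im=np.ascontiguousarray(camera("scene")[:,:,::-1])
x0,y0=130,165;k=10
c=cv2.resize(im[y0:y0+60,x0:x0+70],None,fx=k,fy=k,interpolation=cv2.INTER_CUBIC)
def mk(X,col):
    u=proj("scene",[X])[0];a=tuple(int(v) for v in ((u-[x0,y0]+.5)*k));cv2.circle(c,a,4,col,-1)
for x in(-11,11):
  for z in(-7,0,7):mk(s["tool_pos"]+R@np.array([x,0,z]),(0,255,0) if x<0 else (0,255,255))
p=[497.3,-172,.332]
for v in((-28,-46,97),(-28,-34,63),(-28,-22,97)):mk(chime(p,[v])[0],(0,0,255))
cv2.imwrite("pics/z3.png",c);print(s["force"],s["tool_pos"])
E
```

```text
[-0.38375893  0.26104525  0.33118493] [ 486.83273405 -226.67602733   81.91008535]
```

View pics/z3.png

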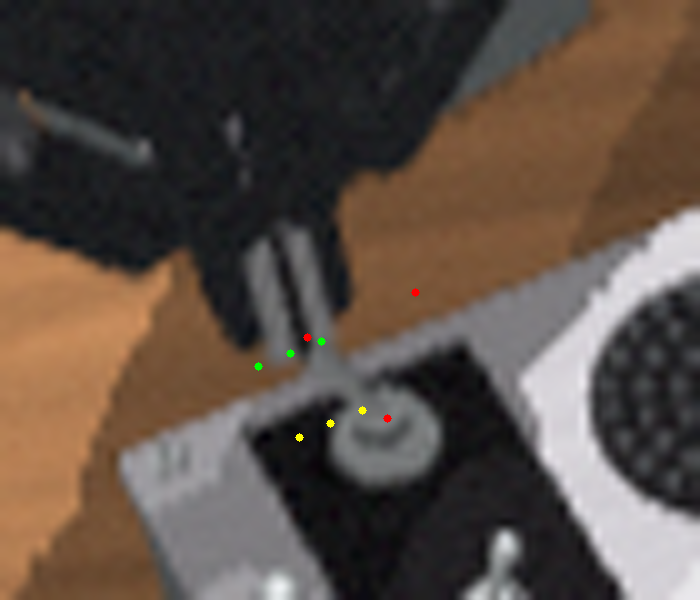

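```bash
python3 - <<'E'
from h import *
X=np.array([.945,.327,0])
for pos,obs in(((494,-249.8,169.2),(139,176)),((497.5,-252.7,88.6),(145.9,205.1)),((486.8,-226.7,81.9),(160,201))):
    pos=np.array(pos)
    print(obs,[proj("scene",[pos+X*a+[0,0,h]])[0].round(1).tolist() for a,h in((0,0),(11,0),(11,10),(0,10))])
E
```

```text
(139, 176) [[141.2, 179.4], [143.3, 183.0], [142.3, 179.5], [140.2, 175.9]]
(145.9, 205.1) [[147.6, 207.1], [149.6, 210.7], [148.7, 207.7], [146.6, 204.1]]
(160, 201) [[160.5, 203.4], [162.6, 206.9], [161.8, 203.8], [159.7, 200.3]]
```

The push met no force, and in the picture the finger ends look about 10–15 mm higher or further back than reported. I'll back off, go lower (still above the lid and bushing) and look again.

```bash
python3 -m crank '[[[0,0,-14],[0,0,0]],[[0,0,-28],[0,0,0]],[[0,6,-28],[0,0,0]],[[0,12,-28],[0,0,0]],[[0,12,-28],[0,0,0]]]'
python3 - <<'E'
from h import *
s=read_state();q=s["tool_rot"];R=Ro.from_quat([q[1],q[2],q[3],q[0]]).as_matrix()
im=np.ascontiguousarray(camera("scene")[:,:,::-1])
x0,y0=120,165;k=10
c=cv2.resize(im[y0:y0+60,x0:x0+70],None,fx=k,fy=k,interpolation=cv2.INTER_CUBIC)
def mk(X,col):
    u=proj("scene",[X])[0];a=tuple(int(v) for v in ((u-[x0,y0]+.5)*k));cv2.circle(c,a,4,col,-1)
for x in(-11,11):
  for z in(-7,0,7):mk(s["tool_pos"]+R@np.array([x,0,z]),(0,255,0) if x<0 else (0,255,255))
p=[497.3,-172,.332]
for v in((-28,-46,97),(-28,-34,63),(-28,-22,97)):mk(chime(p,[v])[0],(0,0,255))
cv2.imwrite("pics/z4.png",c);print(s["force"],s["tool_pos"])
E
```

```text
time_s: 5.35
tool_pos: [495.4, -252.7, 69.1]
tool_rot: [0.698, -0.697, -0.116, 0.117]
force: [0.3, -0.1, 0.7]
grip_width: 0.002
[ 0.25296792 -0.09308447  0.71218299] [ 495.4183848  -252.73565366   69.08732337]
```

View pics/z4.png

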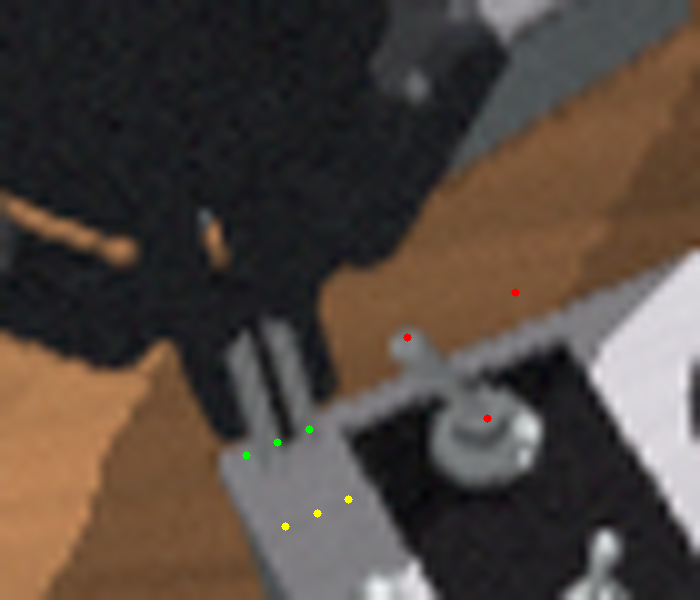

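```bash
python3 -m crank '[[[0,0,8],[0,0,0]],[[0,0,13],[0,0,0]],[[0,0,18],[0,0,0]],[[0,0,18],[0,0,0]]]'
python3 -m crank '[[[0,0,3],[0,0,0]],[[0,0,5],[0,0,0]],[[0,0,5],[0,0,0]]]'
cat > look.py <<'E'
import sys
from h import *
name,x0,y0=sys.argv[1],int(sys.argv[2]),int(sys.argv[3]);n=sys.argv[4] if len(sys.argv)>4 else "scene"
s=read_state();q=s["tool_rot"];R=Ro.from_quat([q[1],q[2],q[3],q[0]]).as_matrix()
im=np.ascontiguousarray(camera(n)[:,:,::-1]);k=10
c=cv2.resize(im[y0:y0+60,x0:x0+70],None,fx=k,fy=k,interpolation=cv2.INTER_CUBIC)
def mk(X,col):
    u=proj(n,[X])[0];a=tuple(int(v) for v in ((u-[x0,y0]+.5)*k));cv2.circle(c,a,4,col,-1)
for x in(-11,11):
  for z in(-7,0,7):mk(s["tool_pos"]+R@np.array([x,0,z]),(0,255,0) if x<0 else (0,255,255))
p=[497.3,-172,.332]
for v in((-28,-46,97),(-28,-34,63),(-28,-22,97)):mk(chime(p,[v])[0],(0,0,255))
cv2.imwrite(f"pics/{name}.png",c);print(s["force"],s["tool_pos"])
E
python3 look.py z5 120 165
```

```text
time_s: 5.9
tool_pos: [490.0, -235.7, 70.1]
tool_rot: [-0.697, 0.697, 0.117, -0.117]
force: [0.2, 1.1, 0.7]
grip_width: 0.001
time_s: 6.28
tool_pos: [488.8, -232.1, 70.1]
tool_rot: [-0.697, 0.698, 0.117, -0.117]
force: [0.5, -4.8, 0.1]
grip_width: 0.001
[ 0.45933911 -4.76499023  0.13285484] [ 488.76401128 -232.11438244   70.11066544]
```

View pics/z5.png

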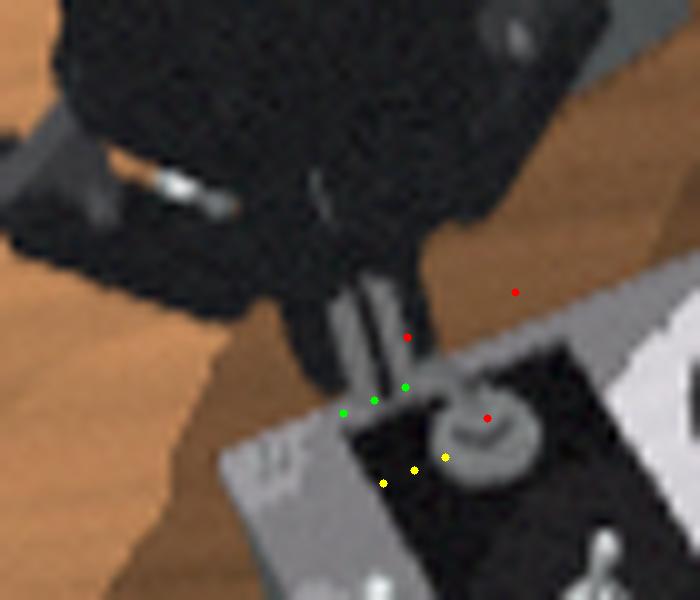

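Contact: 4.8 N against the push. I'll continue.

```bash
python3 -m crank '[[[0,0,3],[0,0,0]],[[0,0,6],[0,0,0]],[[0,0,6],[0,0,0]]]'
python3 look.py z6 120 165
```

```text
time_s: 6.7
tool_pos: [487.3, -226.7, 71.0]
tool_rot: [-0.697, 0.698, 0.117, -0.116]
force: [0.9, -4.1, 6.9]
grip_width: 0.004
[ 0.85115308 -4.13359967  6.8719712 ] [ 487.30912589 -226.68159934   70.99630311]
```

View pics/z6.png

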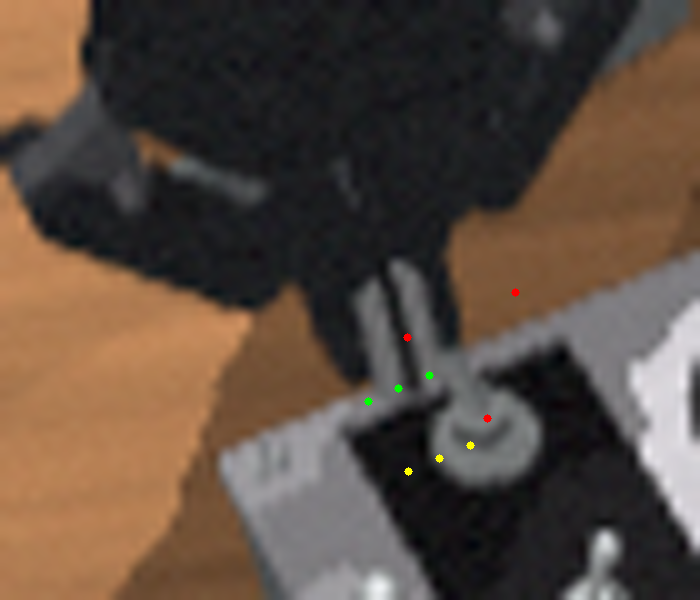

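The upward force suggests the fingertips are riding on the rounded lever end. I'll back off, lower about 10 mm and push again.

```bash
python3 -m crank '[[[0,0,-8],[0,0,0]],[[0,0,-16],[0,0,0]],[[0,5,-16],[0,0,0]],[[0,10,-16],[0,0,0]],[[0,10,-16],[0,0,0]]]'
python3 -m crank '[[[0,0,5],[0,0,0]],[[0,0,9],[0,0,0]],[[0,0,12],[0,0,0]],[[0,0,12],[0,0,0]]]'
python3 look.py z7 120 165
```

```text
time_s: 7.38
tool_pos: [491.2, -240.4, 59.1]
tool_rot: [0.698, -0.697, -0.116, 0.117]
force: [0.4, -0.1, 0.1]
grip_width: 0.002
time_s: 7.88
tool_pos: [487.3, -228.8, 59.7]
tool_rot: [0.698, -0.697, -0.117, 0.117]
force: [0.5, -1.0, -0.2]
grip_width: -0.004
[ 0.52002278 -0.99573633 -0.16625646] [ 487.32245296 -228.75943763   59.71726489]
```

View pics/z7.png

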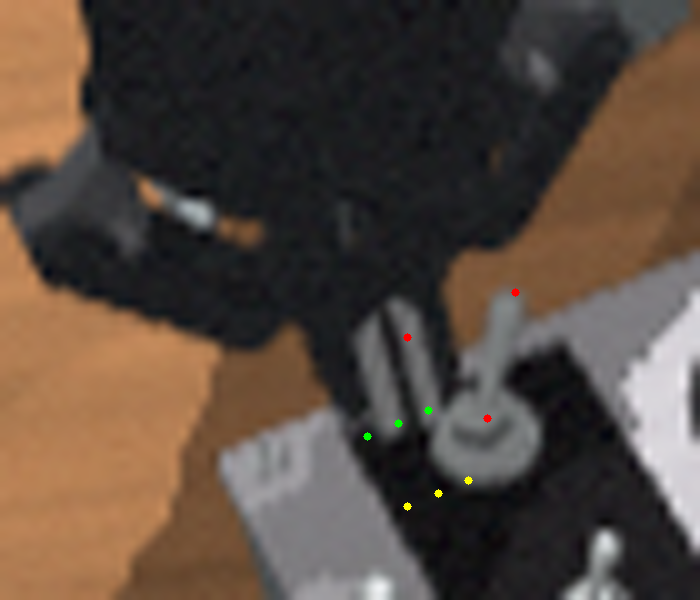

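The lever is now on: its tip is at (508,300), matching the predicted on position (515,293), and clear of the fingers. I'll back off, rise and go to the bell.

```bash
python3 -m crank '[[[0,0,-8],[0,0,0]],[[0,0,-16],[0,0,0]],[[0,-50,-16],[0,0,0]],[[0,-100,-16],[0,0,0]],[[0,-130,-16],[0,0,0]],[[0,-130,-16],[0,0,0]]]'
python3 - <<'E'
from h import *
plan([500,173,110])
E
```

```text
time_s: 8.68
tool_pos: [494.1, -245.9, 192.2]
tool_rot: [-0.696, 0.698, 0.118, -0.116]
force: [1.0, 0.1, 0.4]
grip_width: -0.002
t 8.675 pos [ 494.1 -245.9  192.2] F [1.  0.1 0.4] shift [141.7  81.1 394.5]
R [[0.946, 0.004, -0.325], [0.325, -0.003, 0.946], [0.003, -1.0, -0.004]] J [-0.61  0.26 -0.02  1.28  0.   -0.95]
```

```bash
python3 -m crank '[[[20,0,55],[0,0,0]],[[40,0,110],[0,0,0]],[[60,0,165],[0,0,0]],[[80,0,220],[0,0,0]],[[100,0,275],[0,0,0]],[[120,10,330],[0,0,0]],[[135,30,375],[0,0,0]],[[142,60,394],[0,0,0]],[[142,80,394],[0,0,0]],[[142,80,394],[0,0,0]]]'
python3 - <<'E'
from h import *
plan([500,173,60])
E
python3 look.py b1 310 150
python3 look.py b1t 170 195 top
```

```text
time_s: 9.93
tool_pos: [497.6, 173.9, 107.6]
tool_rot: [-0.697, 0.697, 0.115, -0.119]
force: [-0.0, 0.3, -0.0]
grip_width: 0.001
t 9.925 pos [497.6 173.9 107.6] F [-0.   0.3 -0. ] shift [ 2.2 47.6 -1.7]
R [[0.945, -0.005, -0.326], [0.326, -0.001, 0.945], [-0.005, -1.0, 0.001]] J [ 0.18  0.28 -0.23  1.07 -0.   -0.16]
[-0.04673117  0.27003625 -0.01962514] [497.58375557 173.89155798 107.57646149]
[0.37437083 0.11491789 0.35030304] [498.38781476 173.79617905 108.89932622]
```

View pics/b1.png

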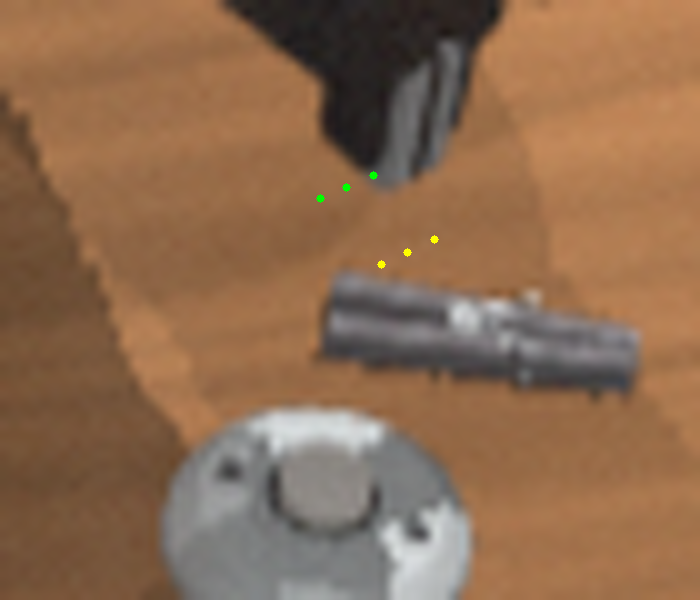

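View pics/b1t.png

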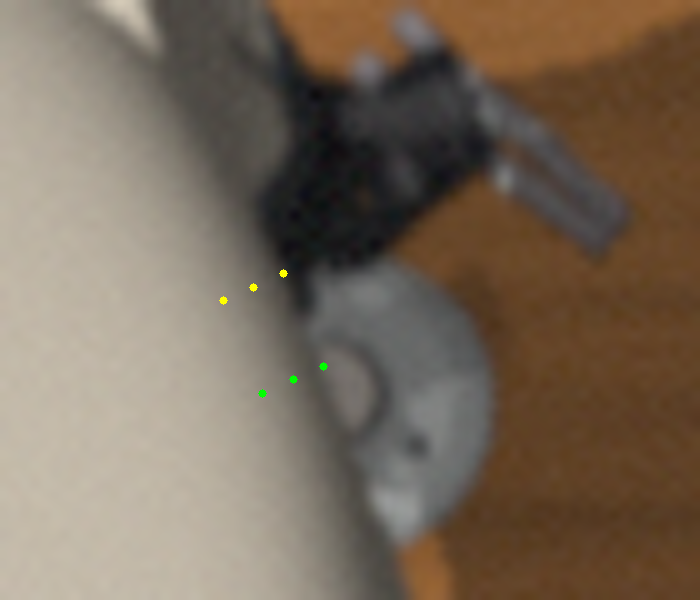

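```bash
python3 -m crank '[[[1,40,-1],[0,0,0]],[[1,60,-1],[0,0,0]],[[1,73,-1],[0,0,0]],[[1,73,-1],[0,0,0]],[[1,73,-1],[0,0,0]]]'
python3 look.py b2 310 160
```

```text
time_s: 10.65
tool_pos: [500.9, 173.4, 37.9]
tool_rot: [-0.697, 0.697, 0.117, -0.116]
force: [0.2, -0.8, -0.1]
grip_width: 0.003
[ 0.21105686 -0.77395424 -0.07379835] [500.8635856  173.41025215  37.85641087]
```

View pics/b2.png

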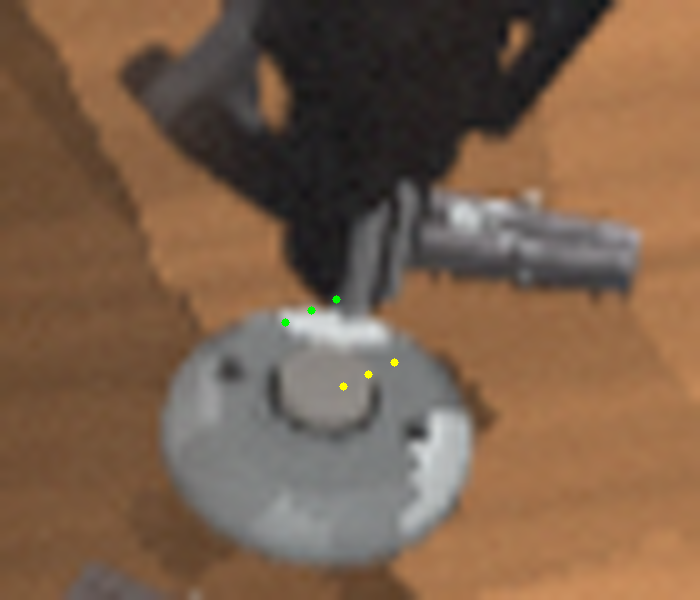

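The fingertips stand above and behind the button (finger end about (365,305), button (325,380)). They will land on it once lowered. I'll descend in steps, watching the force.

```bash
python3 -m crank '[[[1,5,0],[0,0,0]],[[1,10,0],[0,0,0]],[[1,10,0],[0,0,0]]]'
python3 -m crank '[[[0,2,0],[0,0,0]],[[0,4,0],[0,0,0]],[[0,4,0],[0,0,0]]]'
python3 look.py b3 310 160
```

```text
time_s: 11.08
tool_pos: [500.8, 173.7, 26.4]
tool_rot: [-0.697, 0.697, 0.116, -0.117]
force: [-0.3, 0.4, 0.0]
grip_width: -0.003
time_s: 11.45
tool_pos: [501.0, 173.7, 22.7]
tool_rot: [-0.697, 0.697, 0.117, -0.117]
force: [0.1, -0.3, 0.3]
grip_width: -0.0
[ 0.06415865 -0.28630326  0.29952377] [501.02895712 173.74254309  22.74578931]
```

View pics/b3.png

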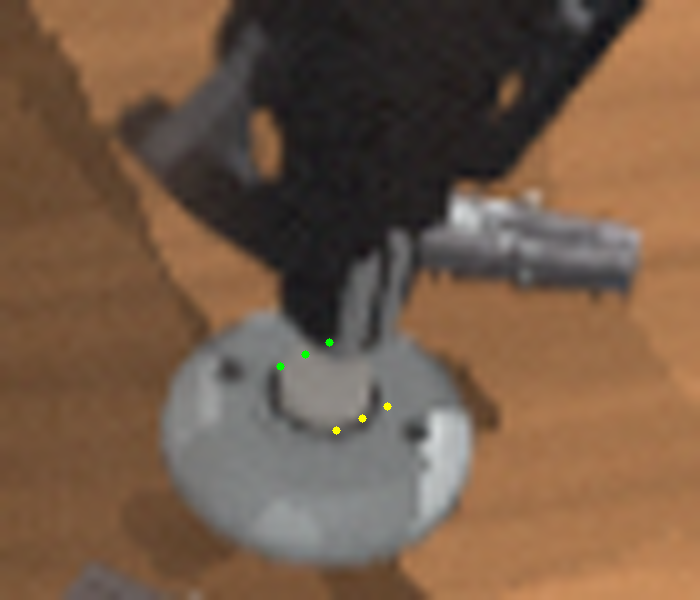

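```bash
python3 -m crank '[[[0,3,0],[0,0,0]],[[0,3,0],[0,0,0]]]'
python3 -m crank '[[[0,3,0],[0,0,0]],[[0,3,0],[0,0,0]]]'
python3 -m crank '[[[0,2,0],[0,0,0]],[[0,2,0],[0,0,0]]]'
```

```text
time_s: 11.75
tool_pos: [500.9, 173.7, 19.6]
tool_rot: [-0.697, 0.697, 0.117, -0.117]
force: [-0.3, -0.1, 0.3]
grip_width: -0.001
time_s: 12.0
tool_pos: [501.0, 173.7, 16.6]
tool_rot: [0.697, -0.697, -0.117, 0.117]
force: [0.6, 0.9, -1.1]
grip_width: -0.002
time_s: 12.25
tool_pos: [501.1, 173.7, 14.8]
tool_rot: [0.697, -0.697, -0.117, 0.117]
force: [0.4, 0.2, 0.2]
grip_width: -0.001
```

```bash
python3 -m crank '[[[0,2,0],[0,0,0]],[[0,2,0],[0,0,0]]]'
python3 look.py b4 310 160
```

```text
time_s: 12.5
tool_pos: [501.0, 173.7, 12.7]
tool_rot: [-0.697, 0.697, 0.117, -0.117]
force: [0.3, 0.2, -0.8]
grip_width: 0.004
[ 0.28110913  0.19392754 -0.77636096] [501.02258054 173.74491344  12.7278788 ]
```

View pics/b4.png

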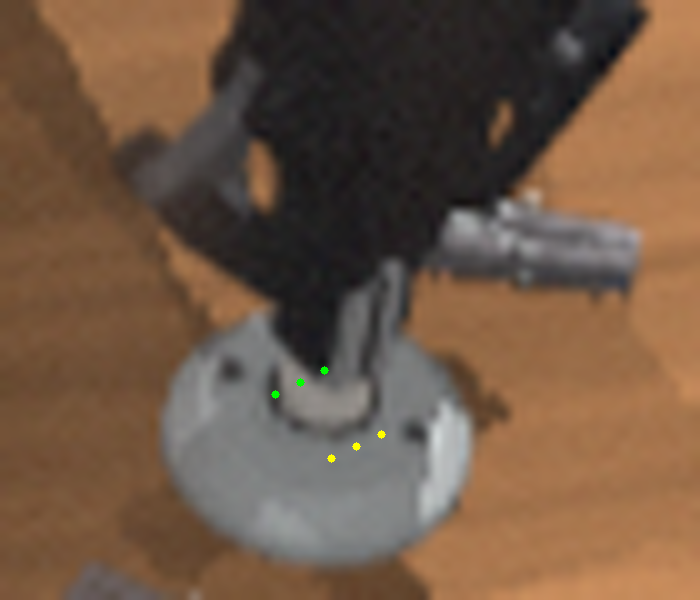

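```bash
python3 -m crank '[[[4,0,-3],[0,0,0]],[[4,0,-3],[0,0,0]]]'
python3 -m crank '[[[0,2,0],[0,0,0]],[[0,2,0],[0,0,0]]]'
python3 -m crank '[[[0,2,0],[0,0,0]],[[0,2,0],[0,0,0]]]'
```

```text
time_s: 12.8
tool_pos: [506.4, 172.1, 12.9]
tool_rot: [-0.697, 0.697, 0.117, -0.117]
force: [-1.1, -0.4, -0.3]
grip_width: -0.002
time_s: 13.05
tool_pos: [505.7, 172.2, 10.7]
tool_rot: [-0.697, 0.697, 0.117, -0.117]
force: [0.4, 0.4, 0.3]
grip_width: 0.0
time_s: 13.3
tool_pos: [505.7, 172.2, 8.7]
tool_rot: [-0.697, 0.697, 0.117, -0.117]
force: [-0.2, -1.1, -0.1]
grip_width: -0.003
```

```bash
python3 -m crank '[[[0,2,0],[0,0,0]],[[0,2,0],[0,0,0]]]'
python3 look.py b5 310 160
```

```text
time_s: 13.55
tool_pos: [505.8, 172.2, 6.7]
tool_rot: [-0.697, 0.697, 0.117, -0.117]
force: [-0.2, -0.2, 0.7]
grip_width: -0.002
[-0.20492595 -0.16544419  0.73486817] [505.76535932 172.19655677   6.70605947]
```

View pics/b5.png

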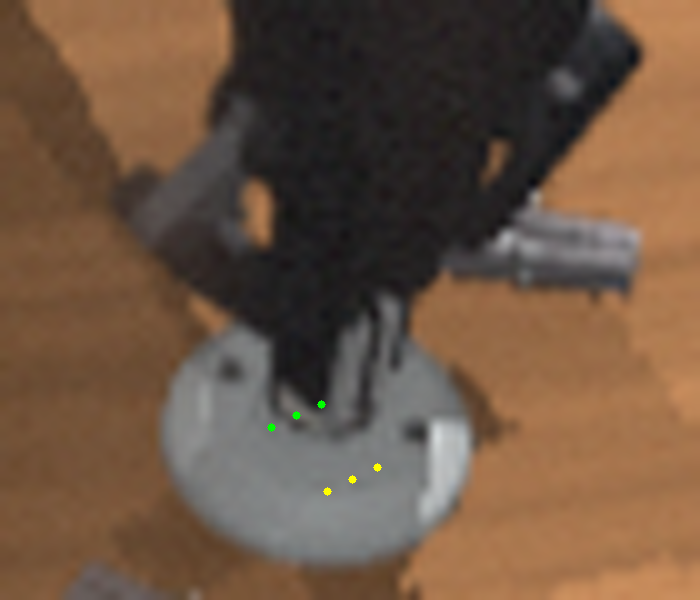

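```bash
python3 -m crank '[[[0,1.5,0],[0,0,0]],[[0,1.5,0],[0,0,0]]]'
python3 -m crank '[[[0,1.5,0],[0,0,0]],[[0,1.5,0],[0,0,0]]]'
```

```text
time_s: 13.85
tool_pos: [505.9, 172.2, 5.3]
tool_rot: [0.697, -0.697, -0.117, 0.117]
force: [0.3, -0.1, 0.1]
grip_width: -0.0
time_s: 14.1
tool_pos: [505.9, 172.2, 3.9]
tool_rot: [-0.697, 0.697, 0.117, -0.117]
force: [-0.2, -0.2, 2.2]
grip_width: -0.005
```

```bash
python3 -m crank '[[[0,1,0],[0,0,0]],[[0,2,0],[0,0,0]],[[0,2,0],[0,0,0]]]'
python3 -m crank '[[[0,1,0],[0,0,0]],[[0,1,0],[0,0,0]]]'
```

```text
time_s: 14.48
tool_pos: [505.9, 172.3, 1.9]
tool_rot: [0.697, -0.697, -0.117, 0.117]
force: [-1.0, -1.2, 3.4]
grip_width: -0.001
time_s: 14.72
tool_pos: [505.9, 172.2, 1.1]
tool_rot: [-0.697, 0.697, 0.117, -0.117]
force: [-1.0, 0.4, 6.2]
grip_width: 0.003
```

```bash
python3 -m crank '[[[0,0.7,0],[0,0,0]],[[0,0.7,0],[0,0,0]],[[0,0.7,0],[0,0,0]]]'
python3 look.py b6 310 160
```

```text
time_s: 15.1
tool_pos: [505.9, 172.2, 1.0]
tool_rot: [-0.697, 0.697, 0.117, -0.117]
force: [-4.3, 0.1, 12.8]
grip_width: 0.001
[-4.29315026  0.14324691 12.7975837 ] [505.94894489 172.21774424   0.95985764]
```

View pics/b6.png

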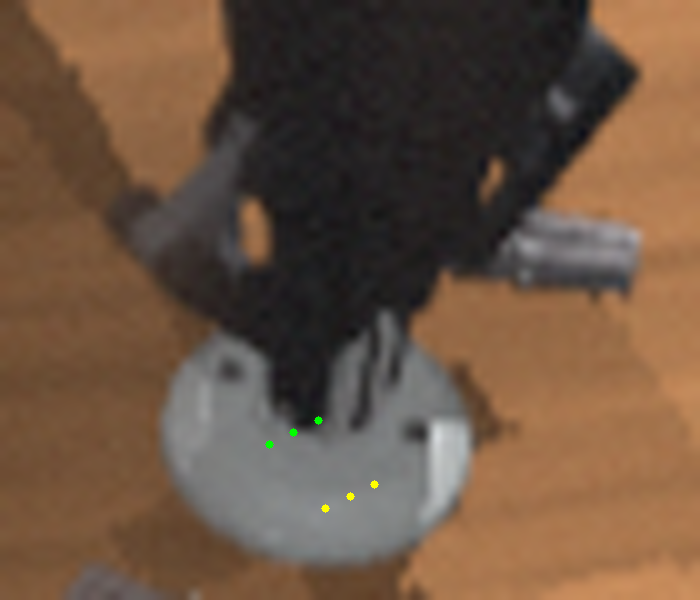

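It bottomed out about 4 mm below first contact: spring-like force, then a stiff stop at 12.8 N. I'll retreat.

```bash
python3 -m crank '[[[0,-4,0],[0,0,0]],[[0,-12,0],[0,0,0]],[[0,-40,0],[0,0,0]],[[0,-80,0],[0,0,0]],[[0,-120,0],[0,0,0]],[[-60,-120,0],[0,0,0]],[[-120,-120,0],[0,0,0]],[[-120,-120,0],[0,0,0]]]'
python3 - <<'E'
from h import *
for n in("scene","top"):cv2.imwrite(f"pics/{n}9.png",camera(n)[:,:,::-1])
t=cv2.imread("pics/top9.png");s=cv2.imread("pics/scene9.png")
f=lambda im,x,y,w,h:cv2.resize(im[y:y+h,x:x+w],(400,300),interpolation=cv2.INTER_CUBIC)
cv2.imwrite("pics/crop9.png",np.vstack([np.hstack([f(t,304,178,100,75),f(s,140,180,100,75)]),np.hstack([f(t,155,190,100,75),f(s,310,165,100,75)])]))
print(read_state()["force"],read_state()["tool_pos"])
E
```

```text
time_s: 16.15
tool_pos: [388.3, 132.3, 120.3]
tool_rot: [0.697, -0.697, -0.116, 0.117]
force: [0.5, 0.3, 0.6]
grip_width: 0.0
[-0.202312   -0.01564083 -0.31043588] [392.57898264 133.08110661 120.82965603]
```

View pics/crop9.png

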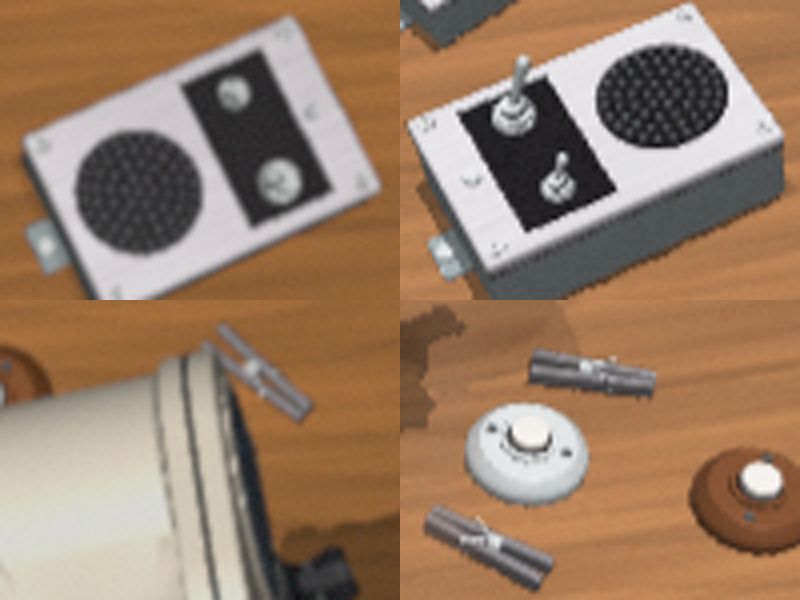

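View pics/scene9.png

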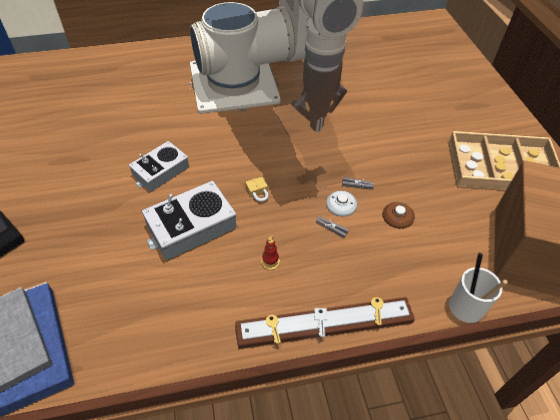

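The long toggle now leans towards the loudspeaker (scene crop, tip (520,65)). The short toggle and the bell are unchanged, the button is out, and the pegs and the rest are where they were.

```bash
python3 -m crank '[[[0,0,0],[0,0,0]],[[0,0,0],[0,0,0]],[[0,0,0],[0,0,0]]]'; python3 -c "
from rig import *
print(hand_in())"
```

```text
time_s: 16.62
tool_pos: [392.8, 133.2, 119.9]
tool_rot: [0.697, -0.697, -0.117, 0.117]
force: [-0.3, -1.2, 0.2]
grip_width: 0.0
the job is handed in; nothing more can be done
None
```

I switched the chime on and pressed the bell push with the shut fingertips, then handed the job in at about 16.6 s. `hand_in` gave no verdict.

- **Toggle:** I pushed the long lever towards the loudspeaker. The last pictures show it leaning to the on side, with its tip within about 3 mm of where I predicted. I did not see the moment it snapped, because it went over between two looks.
- **Bell push:** I pressed the chrome button down about 4 mm. The force rose like a spring and then met a stiff stop at 12.8 N. I held it there for more than 0.1 s, let it spring back and moved clear.
- **Last check:** In the last scene-camera picture the button is out. The bell, short toggle, keys, pegs, padlock and ornament look unmoved. The arm blocked the top camera's view of the bell, so that check rests on one camera.
- **What disagreed:** The finger ends sat about 20 mm higher than the reported tool position. My first push therefore passed over the lever without touching it, and the second rode on its rounded end. I corrected both by going lower, using force and pictures.

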